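# Close the gauge-block case

### The job

Close up the open gauge-block case on the desk by pushing its flap and lid from outside with the fingertips, without pinching them or pulling at their inner faces: first push the upright metal retaining flap down flat over the blocks, and only then swing the wooden lid fully shut over it without slamming it. Pick nothing up, leave the ring in the case and the bottle, mug and V-block undisturbed, and finish clear of everything.

Things in the scene. Friction and masses are not known exactly. Their poses are not given: they have to be found in the camera images.
- case: Wooden gauge-block case, fixed to the desk: an open box 200 mm along its x, 160 mm along its y, 60 mm high, walls 8 mm. Origin at the centre of its underside, z up. Both hinge lines run along its x: the lid's on the +y wall, the flap's just inside the -y wall. Inside, a row of steel gauge blocks in the -y half (tops at 40 mm), under the flap when it is down.
- lid (a joint): Lid angle in rad: 0 fully shut (flat on the rim), 1.57 upright, stop at 2.0 (leaning outwards, to the case's +y). It starts at 1.7 to 1.95. Friction hinge: it stays where it is left and never falls; about 3 to 6 N on it near the free edge moves it.
- lid_hinge (a point): Middle of the lid's hinge line, in the case frame at (0, +80, 60) mm. Its axes turn with the lid: at angle 0 they match the case's.
- lid_edge (a point): Middle of the lid's free edge, on its outer face (the top when shut). The lid is a flat wooden board 200 x 160 mm, 12 mm thick; in the lid's own axes (see lid_hinge) it extends from the hinge 160 mm to -y and from z 0 to +12 mm, so this point is at (0, -160, 12) mm. Shut, its top is 72 mm above the desk. The inner 5 mm of its thickness is a black lining (set in 3 mm from the edges) that the fingers must not press on.
- flap (a joint): Flap angle in rad: 0 folded down flat, 1.57 upright, stop at 1.75 (leaning outwards, to the case's -y). It starts at 1.35 to 1.65. Friction hinge: it stays where it is left and never falls; about 2 to 5 N on it moves it.
- flap_hinge (a point): Middle of the flap's hinge line, in the case frame at (0, -65, 45) mm. Its axes turn with the flap: at angle 0 they match the case's.
- flap_edge (a point): Middle of the flap's free edge, on its outer face (the top when folded down). The flap is a plain aluminium plate 165 x 80 mm, 6 mm thick; in the flap's own axes (see flap_hinge) it extends from the hinge 80 mm to +y and from z 0 to +6 mm, so this point is at (0, 80, 6) mm. Folded down, its top is 51 mm above the desk, 9 mm below the case's rim. The inner 3 mm of its thickness is a grey felt-faced backing (set in 3 mm from the edges) that the fingers must not press on.
- ring: Loose steel setting ring, 36 mm outside diameter, 18 mm high, lying on a short post in the case's +y half at about (-30, 43) mm in the case frame, its top at 38 mm. Origin at the centre of its underside. Stays in place.
- bottle: Bystander: white plastic bottle 48 mm across, 110 mm tall. Origin at the centre of its underside.
- mug: Bystander: white mug 76 mm across, 85 mm tall, handle at its +y. Origin at the centre of its underside.
- vblock: Bystander: dark steel V-block 70 x 50 x 44 mm. Origin at the centre of its underside.
Mind the look-alikes: they are no part of the job. Of the things like the ring, leave any that is purple; of the rest the larger one is meant.

How it is judged:
By the outcome, as a careful person would: the job done as asked, in the order asked, and still so for the second after the job is handed in, with the robot touching nothing.
It also fails if it takes over 50 s, if anything falls off the work surface, if the arm or the gripper's body presses on something with over 40 N, if the wrist force passes 120 N, or if a joint passes its speed limit or range.

### The arm

A 6-joint arm with a two-finger parallel gripper is mounted at the origin on the work surface. World frame = base frame: x ahead of the robot, y to its left, z up, the work surface at z = 0. Lengths are in m, angles in degrees, forces in N, time in s.
With the tool pointing down it reaches from about 0.3 to 0.75 m from the base axis. Payload 8.5 kg.
Tool frame: the origin (TCP) lies on the centre line of the jaws, within the pads' length; the fingertips stand 19 mm ahead of it and the grasp point (between the pads) is the TCP; z points along the fingers, x is the direction in which the jaws open and shut, and the axes are right-handed (so a half turn about z gives the same grasp; the last joint's range is limited). The gripper opens to 85 mm and grips with 20 to 120 N. Pads are 22 mm wide; open, the fingers measure 114 mm over their backs; the gripper's body (76 mm by 85 mm) begins 54 mm behind the grasp point. The pads swing forward as they close: fully open they stand 13 mm farther back than shut.
Start: joints at [-12.336, 21.807, 74.336, -0, 83.858, -12.336], TCP at [0.55, 0, 0.25] pointing down, gripper open.
Joint ranges: [-178.18, 178.18], [-50.72, 133.34], [12.68, 142.11], [-81.47, 261.47], [9.98, 163.14], [-165.26, 165.26]. Speed limits (degrees/s): [136.94, 136.94, 180, 180, 180, 180].

### API

Orientations are given as a 3x3 rotation matrix whose columns are the frame's x, y, z axes.
In Python, from rig import env, cams, order gives the robot as it stands.
- The arm moves only by the tool step_arm, never from a script. Its argument "steps" is a list of rows, each an object with "xyz": the shift along the tool's x, y, z normalised to -1 to 1, where 1 is 0.04 m, a list of three; "turn": the turn, a rotation vector about the tool's x, y, z normalised to -1 to 1, where 1 is 0.08 rad, a list of three; "gripper": the gripper command: -1 is shut, 1 is fully open, values between are in proportion. A call has 1 to 20 rows; each row shifts and turns the commanded pose from where the row before left it, along the tool's axes as they then stand; what a row does not reach is not made up. A row lasts 1/12 s, in which the tool goes at most 41.7 mm and 7.16 degrees, less where a joint would pass 70% of its speed; a pose out of reach is approached as far as the arm can. A call with a number of a shift or a turn outside -1 to 1 is refused whole. A call with a gripper value outside its range is refused whole. The fingers move at their own pace and stop on an object; "squeeze" is the grip in N (left out, the last holds). Time passes only in rows, so rows that do not move let the fingers close. It gives the time, the measured TCP pose, the force and the opening at its end, in the units of the state.
- env.observe(): the state, without advancing time (a new reading comes with each control period).
- cams.get_image(name): name is "scene" or "side" or "wrist"; returns (picture, depth): 384x512x3 uint8, red, green, blue; 384x512 float32, m along the optical axis (not along the pixel's ray), 0 where there is no reading.
- cams.camera_info(name): a dict with "fx", "fy", "cx", "cy" (pixels), "extrinsics" (4x4, takes a point from camera to world coordinates). Camera axes: x right, y down, z forward; pixel columns grow to the right and rows downward; lengths in m; the calibration is good to about 2 mm. A picture is of the moment at which its call begins: read the wrist's pose just before it. camera_info takes no time and is no camera call; for the wrist camera it gives the pose at the moment of the call.
- order.close_job(): hands the job in, once; it reports no verdict.
The state is a dict: "time_s": time; "q": joint angles; "qvel": joint speeds; "joint_efforts": joint torques, N m; "position": TCP position; "tool_rot": TCP orientation; "ft_force": force on the tool from outside, world axes, zero at the start; "wrist_torque": the same for the moment, N m; "grip_width": finger opening in m.
Only numpy, scipy, OpenCV 4.12 (cv2) and the standard library are available. Lean on these libraries where they do the work, as an engineer would, in place of code of your own. Each camera call takes 0.05 s, during which the arm holds its last target. There are 200 camera calls.

## Working session

There is one attempt and no reset: what is moved stays moved. The work goes in short steps, Python scripts to look and compute and a tool call to move; the robot and the scene stay as the last step left them, time stands still between calls to the robot, and variables do not carry over. Pictures are saved under pics/ and viewed, about 8 in all and at most 12, crops included, and the job is handed in when it is done.

Besides the shell and the picture viewer there is one more tool, called after "Call:" by a JSON object that holds its "name" and its "arguments", one argument or row to a line. step_arm: Moves the arm, as the interface text tells. Scaled input: -1 to 1 covers 0.04 m each way for a shift and 0.08 rad each way for a turn. Its arguments: {"type":"object","properties":{"steps":{"type":"array"},"squeeze":{"type":"number"}},"required":["steps"]}

```bash
mkdir -p pics
cat > h.py <<'E'
import numpy as np, cv2
from rig import env, cams, order
def grab(n, save=None):
    i=cams.camera_info(n); im,d=cams.get_image(n)
    v,u=np.mgrid[:384,:512]
    P=np.stack([(u-i['cx'])/i['fx']*d,(v-i['cy'])/i['fy']*d,d],-1)
    E=np.array(i['extrinsics']); W=P@E[:3,:3].T+E[:3,3]; W[d==0]=np.nan
    if save: cv2.imwrite('pics/'+save,im[...,::-1])
    return im,d,W,i
E
python3 - <<'E'
from h import *
a=grab('scene'); b=grab('side')
np.savez('m.npz',sW=a[2],tW=b[2],si=a[0],ti=b[0])
cv2.imwrite('pics/a.png',cv2.resize(np.vstack([a[0],b[0]])[...,::-1],None,fx=.78,fy=.78))
cv2.imwrite('pics/s.png',cv2.resize(a[0][...,::-1],(800,600)))
cv2.imwrite('pics/t.png',cv2.resize(b[0][...,::-1],(800,600)))
for x in (a,b): print(np.round(np.array(x[3]['extrinsics']),3),x[3]['fx'])
E
```

```text
[[ 0.717  0.442 -0.54   0.93 ]
 [ 0.697 -0.441  0.565 -0.337]
 [ 0.011 -0.781 -0.624  0.467]
 [ 0.     0.     0.     1.   ]] 353.0199740912502
[[-0.99  -0.098  0.103  0.507]
 [-0.141  0.624 -0.769  0.595]
 [ 0.011 -0.776 -0.631  0.53 ]
 [ 0.     0.     0.     1.   ]] 372.9392155075461
```

View pics/s.png

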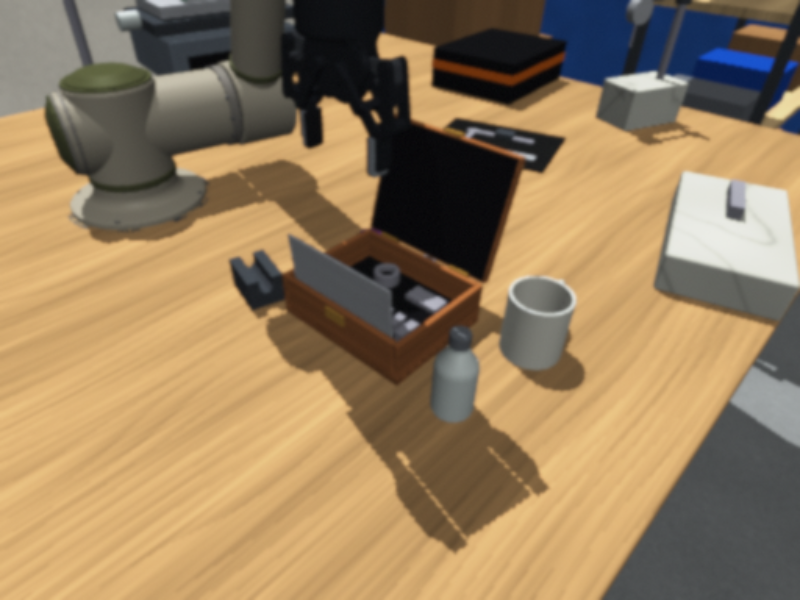

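View pics/t.png

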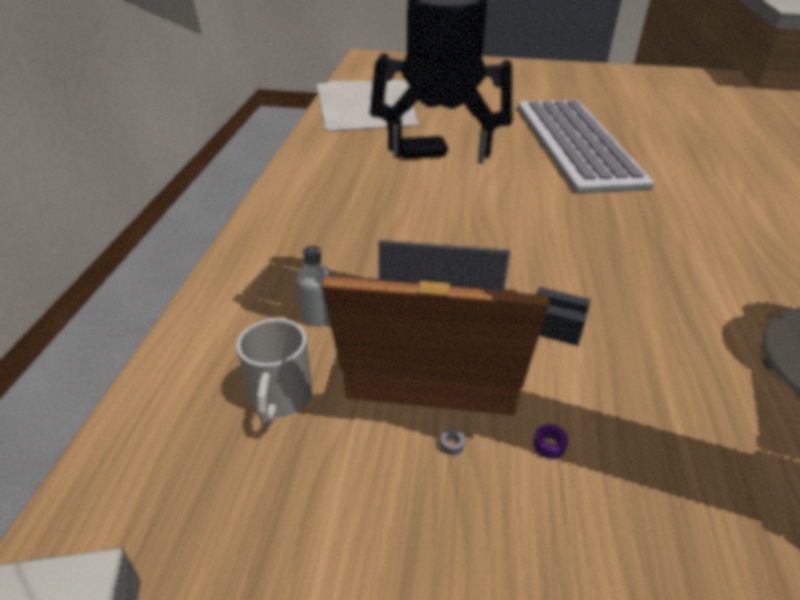

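The scene view shows the case at about (385,300) (800x600 pixels), with the flap's outer face at (340,280) facing the camera, the V-block at (258,278), the bottle at (455,375) and the mug at (540,320). The side view shows the lid's outer face at (325..545, 280..412), with the loose small ring and the purple ring behind it.

```bash
cat > meas.py <<'E'
from h import *
def poly(W,pts,er=3):
    m=np.zeros((384,512),np.uint8); cv2.fillPoly(m,[np.int32(np.array(pts)*.64)],1); m=cv2.erode(m,np.ones((er,er)))
    P=W[m>0]; return P[~np.isnan(P[:,0])]
def plane(P):
    for _ in range(4):
        c=np.median(P,0); c=P.mean(0); n=np.linalg.svd(P-c,full_matrices=False)[2][2]
        r=abs((P-c)@n); P=P[r<max(.003,2*np.median(r))]
    return c,n,r.std(),P
E
python3 - <<'E'
from meas import *
m=np.load('m.npz')
for nm,W,p in [('lid','tW',[(328,285),(543,300),(517,410),(345,398)]),('flap','sW',[(291,240),(391,290),(391,328),(292,268)]),('front','sW',[(287,277),(398,347),(398,378),(287,302)]),('rightwall','sW',[(400,347),(480,292),(480,312),(400,378)])]:
    P=poly(m[W],p); c,n,r,P=plane(P); print(nm,len(P),c.round(4),n.round(4),'std',r.round(4),'min',P.min(0).round(3),'max',P.max(0).round(3))
for nm,W,p in [('lid tl',0,(328,283)),('tr',0,(541,300)),('bl',0,(347,397)),('br',0,(515,409)),('flap tl',1,(292,241)),('flap tr',1,(390,290)),('case front top L',1,(287,276)),('R',1,(398,348)),('far R rim',1,(479,290)),
 ('bottle top',1,(460,335)),('bottle',1,(455,385)),('mugL',1,(505,300)),('mug',1,(535,350)),('mugR',1,(572,300)),('mugS',0,(272,365)),('mughandle',0,(265,400)),('vb',1,(258,275)),('vbt',0,(565,300)),('vbt2',0,(585,330)),('vbt3',0,(540,330))]:
    W=m['tW' if W==0 else 'sW']; u,v=int(p[0]*.64),int(p[1]*.64); print(nm,W[v,u].round(3))
E
```

```text
lid 7629 [0.5321 0.1785 0.1334] [ 0.0213 -0.963   0.2685] std 0.0005 min [0.435 0.143 0.006] max [0.634 0.204 0.214]
flap 1196 [ 0.548  -0.0066  0.0999] [ 0.0224 -0.9971 -0.0731] std 0.0003 min [ 0.456 -0.011  0.074] max [ 0.621 -0.003  0.125]
front 1049 [ 0.5505 -0.0117  0.0378] [ 0.0223 -0.9996 -0.015 ] std 0.0006 min [ 0.446 -0.015  0.017] max [ 0.638 -0.008  0.059]
rightwall 622 [0.6359 0.0649 0.0325] [ 0.9997  0.0224 -0.0013] std 0.0003 min [ 0.633 -0.002  0.011] max [0.639 0.148 0.051]
lid tl [0.628 0.199 0.213]
tr [0.44  0.194 0.213]
bl [0.631 0.148 0.002]
br [0.436 0.145 0.014]
flap tl [ 0.462 -0.01   0.117]
flap tr [0.522 0.1   0.018]
case front top L [ 0.445 -0.011  0.058]
R [ 0.637 -0.009  0.059]
far R rim [0.634 0.142 0.056]
bottle top [0.704 0.007 0.109]
bottle [ 0.716 -0.008  0.058]
mugL [ 0.635  0.213 -0.   ]
mug [0.733 0.121 0.031]
mugR [0.742 0.169 0.083]
mugS [0.699 0.186 0.086]
mughandle [0.701 0.217 0.063]
vb [ 0.375 -0.01   0.022]
vbt [ 0.374 -0.024  0.044]
vbt2 [ 0.339 -0.018  0.   ]
vbt3 [0.435 0.187 0.172]
```

Run:
```python
from h import *
s=env.observe(); R=np.array(s['tool_rot']); print(R.round(4),s['position'],s['time_s'])
def arc(h,r,t,a0,a1,n,sgn,extra):
    # (y,z) of the tip corner on outer face; sgn +1 flap, -1 lid
    a=np.linspace(a0,a1,n+1)
    y=h[0]+sgn*(r*np.cos(a)-t*np.sin(a)); z=h[1]+r*np.sin(a)+t*np.cos(a)
    return a,y,z
for nm,h,r,t,a0,a1,sgn in [('flap',(.003,.045),.06,.006,1.644,0,1),('lid',(.148,.06),.12,.012,1.84,0,-1)]:
    a,y,z=arc(h,r,t,a0,a1,20,sgn,0)
    yc=y-sgn*.011; zc=z+.019   # TCP
    print(nm)
    for i in range(21): print(a[i].round(2),yc[i].round(4),zc[i].round(4), '' if i==0 else (round((yc[i]-yc[i-1])/.04,3),round((zc[i]-zc[i-1])/.04,3)))
```

```text
[[ 1.0e+00 -0.0e+00 -1.2e-03]
 [-0.0e+00 -1.0e+00  3.0e-04]
 [-1.2e-03 -3.0e-04 -1.0e+00]] [5.49785383e-01 4.66466438e-05 2.49778256e-01] 0.1
flap
1.64 -0.0184 0.1234 
1.56 -0.0135 0.1241 (np.float64(0.123), np.float64(0.016))
1.48 -0.0085 0.1243 (np.float64(0.124), np.float64(0.006))
1.4 -0.0036 0.1241 (np.float64(0.124), np.float64(-0.004))
1.32 0.0014 0.1236 (np.float64(0.123), np.float64(-0.014))
1.23 0.0062 0.1226 (np.float64(0.121), np.float64(-0.024))
1.15 0.011 0.1212 (np.float64(0.119), np.float64(-0.034))
1.07 0.0156 0.1195 (np.float64(0.116), np.float64(-0.044))
0.99 0.0201 0.1174 (np.float64(0.112), np.float64(-0.053))
0.9 0.0244 0.1149 (np.float64(0.107), np.float64(-0.062))
0.82 0.0285 0.112 (np.float64(0.102), np.float64(-0.071))
0.74 0.0323 0.1089 (np.float64(0.096), np.float64(-0.079))
0.66 0.0358 0.1054 (np.float64(0.089), np.float64(-0.086))
0.58 0.0391 0.1017 (np.float64(0.081), np.float64(-0.093))
0.49 0.042 0.0977 (np.float64(0.073), np.float64(-0.1))
0.41 0.0446 0.0935 (np.float64(0.065), np.float64(-0.105))
0.33 0.0468 0.0891 (np.float64(0.056), np.float64(-0.
[... 741 characters left out ...]
0.1871 (np.float64(-0.254), np.float64(-0.111))
0.92 0.0958 0.1817 (np.float64(-0.243), np.float64(-0.134))
0.83 0.0867 0.1755 (np.float64(-0.229), np.float64(-0.156))
0.74 0.0781 0.1685 (np.float64(-0.214), np.float64(-0.176))
0.64 0.0702 0.1606 (np.float64(-0.197), np.float64(-0.195))
0.55 0.0631 0.1521 (np.float64(-0.178), np.float64(-0.212))
0.46 0.0568 0.143 (np.float64(-0.158), np.float64(-0.228))
0.37 0.0514 0.1334 (np.float64(-0.136), np.float64(-0.241))
0.28 0.0468 0.1232 (np.float64(-0.113), np.float64(-0.253))
0.18 0.0432 0.1128 (np.float64(-0.09), np.float64(-0.262))
0.09 0.0406 0.102 (np.float64(-0.065), np.float64(-0.269))
0.0 0.039 0.091 (np.float64(-0.04), np.float64(-0.274))
```

Call:
{"name": "step_arm", "arguments": {
  "steps": [
    {"xyz": [-0.16,0.65,0],"turn": [0,0,0],"gripper": -1},
    {"xyz": [-0.16,0.65,0],"turn": [0,0,0],"gripper": -1},
    {"xyz": [0,0,0],"turn": [0,0,0],"gripper": -1},
    {"xyz": [0,0,0],"turn": [0,0,0],"gripper": -1},
    {"xyz": [0,0,0],"turn": [0,0,0],"gripper": -1},
    {"xyz": [0,0,0],"turn": [0,0,0],"gripper": -1},
    {"xyz": [0,0,0.6],"turn": [0,0,0],"gripper": -1},
    {"xyz": [0,0,0.6],"turn": [0,0,0],"gripper": -1},
    {"xyz": [0,0,0.6],"turn": [0,0,0],"gripper": -1},
    {"xyz": [0,0,0.6],"turn": [0,0,0],"gripper": -1},
    {"xyz": [0,0,0.6],"turn": [0,0,0],"gripper": -1},
    {"xyz": [0,0,0.15],"turn": [0,0,0],"gripper": -1},
    {"xyz": [0,0,0],"turn": [0,0,0],"gripper": -1},
    {"xyz": [0,0,0],"turn": [0,0,0],"gripper": -1},
    {"xyz": [0,0,0],"turn": [0,0,0],"gripper": -1}
  ],
  "squeeze": 20
}}

```text
time_s: 1.35
position: [0.538, -0.052, 0.1258]
tool_rot: [[1.0, 0.0, 0.003], [0.0, -1.0, -0.001], [0.003, 0.001, -1.0]]
ft_force: [0.1, 0.2, -0.1]
grip_width: -0.0003
```

Run:
```python
from h import *
im=grab('scene')[0][60:280,130:400]
cv2.imwrite('pics/c.png',cv2.resize(im[...,::-1],None,fx=2.5,fy=2.5))
```

```text
(no output)
```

View pics/c.png

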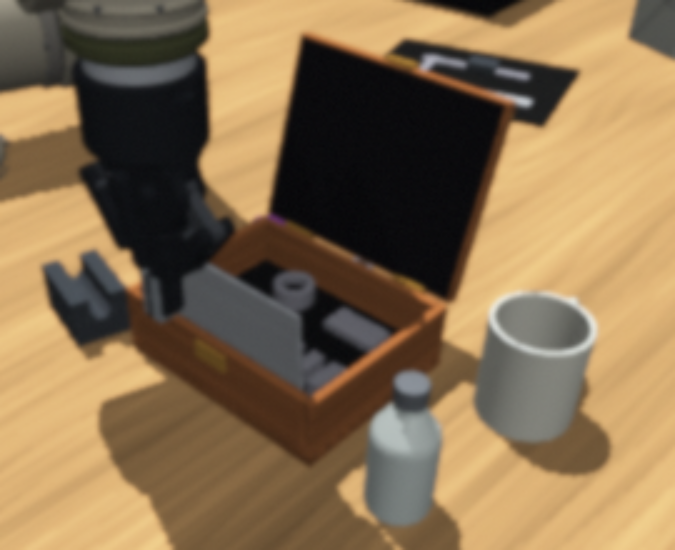

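The closed fingers (crop pixel 160,300) stand outside the upright flap and clear of it. Next I push the flap over along its arc.

Call:
{"name": "step_arm", "arguments": {
  "steps": [
    {"xyz": [0,-0.26,0.04],"turn": [0,0,0],"gripper": -1},
    {"xyz": [0,-0.26,0],"turn": [0,0,0],"gripper": -1},
    {"xyz": [0,-0.26,0],"turn": [0,0,0],"gripper": -1},
    {"xyz": [0,-0.125,0],"turn": [0,0,0],"gripper": -1},
    {"xyz": [0,-0.125,0],"turn": [0,0,0],"gripper": -1},
    {"xyz": [0,-0.125,0],"turn": [0,0,0],"gripper": -1},
    {"xyz": [0,-0.125,0.015],"turn": [0,0,0],"gripper": -1},
    {"xyz": [0,-0.12,0.025],"turn": [0,0,0],"gripper": -1},
    {"xyz": [0,-0.12,0.035],"turn": [0,0,0],"gripper": -1},
    {"xyz": [0,-0.115,0.045],"turn": [0,0,0],"gripper": -1},
    {"xyz": [0,-0.11,0.055],"turn": [0,0,0],"gripper": -1},
    {"xyz": [0,-0.105,0.06],"turn": [0,0,0],"gripper": -1},
    {"xyz": [0,-0.1,0.07],"turn": [0,0,0],"gripper": -1}
  ]
}}

```text
time_s: 2.48
position: [0.5372, 0.0265, 0.1103]
tool_rot: [[1.0, -0.0, 0.0], [-0.0, -1.0, 0.0], [0.0, -0.0, -1.0]]
ft_force: [-0.5, -0.5, 2.5]
grip_width: 0.0001
```

Call:
{"name": "step_arm", "arguments": {
  "steps": [
    {"xyz": [0,-0.1,0.08],"turn": [0,0,0],"gripper": -1},
    {"xyz": [0,-0.09,0.085],"turn": [0,0,0],"gripper": -1},
    {"xyz": [0,-0.08,0.093],"turn": [0,0,0],"gripper": -1},
    {"xyz": [0,-0.07,0.1],"turn": [0,0,0],"gripper": -1},
    {"xyz": [0,-0.065,0.105],"turn": [0,0,0],"gripper": -1},
    {"xyz": [0,-0.055,0.11],"turn": [0,0,0],"gripper": -1},
    {"xyz": [0,-0.045,0.115],"turn": [0,0,0],"gripper": -1},
    {"xyz": [0,-0.035,0.115],"turn": [0,0,0],"gripper": -1},
    {"xyz": [0,-0.025,0.11],"turn": [0,0,0],"gripper": -1},
    {"xyz": [0,0,0],"turn": [0,0,0],"gripper": -1}
  ]
}}

```text
time_s: 3.32
position: [0.5369, 0.0487, 0.073]
tool_rot: [[1.0, 0.0, -0.001], [0.0, -1.0, 0.0], [-0.001, -0.0, -1.0]]
ft_force: [0.2, 0.1, -0.8]
grip_width: 0.0003
```

Call:
{"name": "step_arm", "arguments": {
  "steps": [
    {"xyz": [0,0,0.05],"turn": [0,0,0],"gripper": -1},
    {"xyz": [0,0,0.04],"turn": [0,0,0],"gripper": -1},
    {"xyz": [0,0,0],"turn": [0,0,0],"gripper": -1}
  ]
}}

```text
time_s: 3.57
position: [0.5372, 0.0485, 0.0702]
tool_rot: [[1.0, -0.0, -0.0], [-0.0, -1.0, -0.0], [-0.0, 0.0, -1.0]]
ft_force: [-1.5, 0.2, 0.2]
grip_width: 0.0
```

Call:
{"name": "step_arm", "arguments": {
  "steps": [
    {"xyz": [0,0,0.025],"turn": [0,0,0],"gripper": -1},
    {"xyz": [0,0,0.025],"turn": [0,0,0],"gripper": -1},
    {"xyz": [0,0,0],"turn": [0,0,0],"gripper": -1}
  ]
}}

```text
time_s: 3.82
position: [0.5373, 0.0484, 0.0699]
tool_rot: [[1.0, 0.0, 0.001], [0.0, -1.0, -0.001], [0.001, 0.001, -1.0]]
ft_force: [-5.7, -0.3, 15.2]
grip_width: 0.0003
```

Run:
```python
from h import *
im=grab('scene')[0][60:280,130:400]
cv2.imwrite('pics/d.png',cv2.resize(im[...,::-1],None,fx=2.5,fy=2.5))
```

```text
(no output)
```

View pics/d.png

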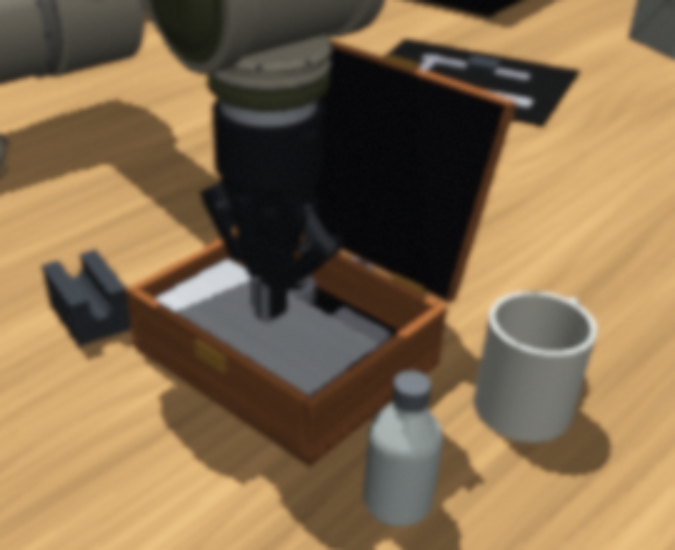

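The flap lies flat in the case (crop pixel 290,330) and resists at 15 N. Next I lift and go round behind the lid.

Call:
{"name": "step_arm", "arguments": {
  "steps": [
    {"xyz": [0,0,-0.4],"turn": [0,0,0],"gripper": -1},
    {"xyz": [0,0,-0.7],"turn": [0,0,0],"gripper": -1},
    {"xyz": [0,0,-0.7],"turn": [0,0,0],"gripper": -1},
    {"xyz": [0,0,-0.7],"turn": [0,0,0],"gripper": -1},
    {"xyz": [0,0,-0.7],"turn": [0,0,0],"gripper": -1},
    {"xyz": [0,0,-0.7],"turn": [0,0,0],"gripper": -1},
    {"xyz": [0,0,-0.7],"turn": [0,0,0],"gripper": -1},
    {"xyz": [0,0,-0.7],"turn": [0,0,0],"gripper": -1},
    {"xyz": [0,0,0],"turn": [0,0,0],"gripper": -1},
    {"xyz": [0,0,0],"turn": [0,0,0],"gripper": -1},
    {"xyz": [0,-0.65,0],"turn": [0,0,0],"gripper": -1},
    {"xyz": [0,-0.65,0],"turn": [0,0,0],"gripper": -1},
    {"xyz": [0,-0.65,0],"turn": [0,0,0],"gripper": -1},
    {"xyz": [0,-0.65,0],"turn": [0,0,0],"gripper": -1},
    {"xyz": [0,-0.65,0],"turn": [0,0,0],"gripper": -1},
    {"xyz": [0,-0.65,0],"turn": [0,0,0],"gripper": -1},
    {"xyz": [0,-0.65,0],"turn": [0,0,0],"gripper": -1},
    {"xyz": [0,-0.65,0],"turn": [0,0,0],"gripper": -1},
    {"xyz": [0,0,0],"turn": [0,0,0],"gripper": -1},
    {"xyz": [0,0,0],"turn": [0,0,0],"gripper": -1}
  ]
}}

```text
time_s: 5.53
position: [0.5367, 0.2572, 0.2787]
tool_rot: [[1.0, 0.002, -0.003], [0.002, -1.0, -0.001], [-0.003, 0.001, -1.0]]
ft_force: [0.1, 0.9, 0.2]
grip_width: -0.0002
```

Call:
{"name": "step_arm", "arguments": {
  "steps": [
    {"xyz": [0,0,0.5],"turn": [0,0,0],"gripper": -1},
    {"xyz": [0,0,0.55],"turn": [0,0,0],"gripper": -1},
    {"xyz": [0,0,0.55],"turn": [0,0,0],"gripper": -1},
    {"xyz": [0,0,0.5],"turn": [0,0,0],"gripper": -1},
    {"xyz": [0,0,0],"turn": [0,0,0],"gripper": -1},
    {"xyz": [0,0,0],"turn": [0,0,0],"gripper": -1},
    {"xyz": [0,0.3,0],"turn": [0,0,0],"gripper": -1},
    {"xyz": [0,0.3,0],"turn": [0,0,0],"gripper": -1},
    {"xyz": [0,0.2,0],"turn": [0,0,0],"gripper": -1},
    {"xyz": [0,0.13,0],"turn": [0,0,0],"gripper": -1},
    {"xyz": [0,0.13,0],"turn": [0,0,0],"gripper": -1},
    {"xyz": [0,0.13,0],"turn": [0,0,0],"gripper": -1},
    {"xyz": [0,0.13,0],"turn": [0,0,0],"gripper": -1}
  ]
}}

```text
time_s: 6.62
position: [0.5375, 0.204, 0.1972]
tool_rot: [[1.0, 0.0, 0.002], [0.0, -1.0, 0.002], [0.002, -0.002, -1.0]]
ft_force: [0.6, 4.8, 3.2]
grip_width: -0.0001
```

Call:
{"name": "step_arm", "arguments": {
  "steps": [
    {"xyz": [0,0.14,0],"turn": [0,0,0],"gripper": -1},
    {"xyz": [0,0.14,0],"turn": [0,0,0],"gripper": -1},
    {"xyz": [0,0.14,0],"turn": [0,0,0],"gripper": -1},
    {"xyz": [0,0.14,0],"turn": [0,0,0],"gripper": -1},
    {"xyz": [0,0.14,0],"turn": [0,0,0],"gripper": -1},
    {"xyz": [0,0.14,0],"turn": [0,0,0],"gripper": -1},
    {"xyz": [0,0.14,0],"turn": [0,0,0],"gripper": -1},
    {"xyz": [0,0.14,0],"turn": [0,0,0],"gripper": -1},
    {"xyz": [0,0.14,0],"turn": [0,0,0],"gripper": -1},
    {"xyz": [0,0.14,0.01],"turn": [0,0,0],"gripper": -1},
    {"xyz": [0,0.14,0.02],"turn": [0,0,0],"gripper": -1},
    {"xyz": [0,0.14,0.02],"turn": [0,0,0],"gripper": -1},
    {"xyz": [0,0.135,0.03],"turn": [0,0,0],"gripper": -1},
    {"xyz": [0,0.135,0.03],"turn": [0,0,0],"gripper": -1},
    {"xyz": [0,0.13,0.045],"turn": [0,0,0],"gripper": -1},
    {"xyz": [0,0.13,0.045],"turn": [0,0,0],"gripper": -1}
  ]
}}

```text
time_s: 7.95
position: [0.5372, 0.1148, 0.1881]
tool_rot: [[1.0, -0.0, -0.0], [-0.0, -1.0, -0.0], [-0.0, 0.0, -1.0]]
ft_force: [2.3, 2.8, 1.6]
grip_width: -0.0001
```

Call:
{"name": "step_arm", "arguments": {
  "steps": [
    {"xyz": [0,0.13,0.055],"turn": [0,0,0],"gripper": -1},
    {"xyz": [0,0.125,0.055],"turn": [0,0,0],"gripper": -1},
    {"xyz": [0,0.12,0.065],"turn": [0,0,0],"gripper": -1},
    {"xyz": [0,0.12,0.07],"turn": [0,0,0],"gripper": -1},
    {"xyz": [0,0.115,0.08],"turn": [0,0,0],"gripper": -1},
    {"xyz": [0,0.115,0.08],"turn": [0,0,0],"gripper": -1},
    {"xyz": [0,0.105,0.09],"turn": [0,0,0],"gripper": -1},
    {"xyz": [0,0.105,0.09],"turn": [0,0,0],"gripper": -1},
    {"xyz": [0,0.1,0.1],"turn": [0,0,0],"gripper": -1},
    {"xyz": [0,0.1,0.1],"turn": [0,0,0],"gripper": -1},
    {"xyz": [0,0.09,0.105],"turn": [0,0,0],"gripper": -1},
    {"xyz": [0,0.09,0.105],"turn": [0,0,0],"gripper": -1},
    {"xyz": [0,0.08,0.115],"turn": [0,0,0],"gripper": -1},
    {"xyz": [0,0.08,0.115],"turn": [0,0,0],"gripper": -1},
    {"xyz": [0,0.07,0.12],"turn": [0,0,0],"gripper": -1},
    {"xyz": [0,0.07,0.12],"turn": [0,0,0],"gripper": -1}
  ]
}}

```text
time_s: 9.28
position: [0.537, 0.0506, 0.1292]
tool_rot: [[1.0, -0.0, -0.001], [-0.0, -1.0, 0.0], [-0.001, -0.0, -1.0]]
ft_force: [2.1, 1.4, 1.5]
grip_width: 0.0002
```

Call:
{"name": "step_arm", "arguments": {
  "steps": [
    {"xyz": [0,0.03,0.08],"turn": [0,0,0],"gripper": -1},
    {"xyz": [0,0.03,0.08],"turn": [0,0,0],"gripper": -1},
    {"xyz": [0,0.025,0.08],"turn": [0,0,0],"gripper": -1},
    {"xyz": [0,0.025,0.07],"turn": [0,0,0],"gripper": -1},
    {"xyz": [0,0.02,0.07],"turn": [0,0,0],"gripper": -1},
    {"xyz": [0,0.02,0.07],"turn": [0,0,0],"gripper": -1},
    {"xyz": [0,0.015,0.06],"turn": [0,0,0],"gripper": -1},
    {"xyz": [0,0.01,0.06],"turn": [0,0,0],"gripper": -1},
    {"xyz": [0,0.01,0.05],"turn": [0,0,0],"gripper": -1},
    {"xyz": [0,0.01,0.05],"turn": [0,0,0],"gripper": -1},
    {"xyz": [0,0,0.04],"turn": [0,0,0],"gripper": -1},
    {"xyz": [0,0,0],"turn": [0,0,0],"gripper": -1}
  ]
}}

```text
time_s: 10.28
position: [0.537, 0.0431, 0.101]
tool_rot: [[1.0, -0.0, -0.001], [-0.0, -1.0, 0.0], [-0.001, -0.0, -1.0]]
ft_force: [0.6, 0.4, -0.2]
grip_width: 0.0001
```

Call:
{"name": "step_arm", "arguments": {
  "steps": [
    {"xyz": [0,0,0.04],"turn": [0,0,0],"gripper": -1},
    {"xyz": [0,0,0.04],"turn": [0,0,0],"gripper": -1},
    {"xyz": [0,0,0.04],"turn": [0,0,0],"gripper": -1},
    {"xyz": [0,0,0.03],"turn": [0,0,0],"gripper": -1},
    {"xyz": [0,0,0.03],"turn": [0,0,0],"gripper": -1},
    {"xyz": [0,0,0.03],"turn": [0,0,0],"gripper": -1},
    {"xyz": [0,0,0.02],"turn": [0,0,0],"gripper": -1},
    {"xyz": [0,0,0],"turn": [0,0,0],"gripper": -1}
  ]
}}

```text
time_s: 10.95
position: [0.5371, 0.0431, 0.092]
tool_rot: [[1.0, -0.0, -0.0], [-0.0, -1.0, 0.0], [-0.0, -0.0, -1.0]]
ft_force: [-0.1, -0.4, -0.4]
grip_width: -0.0
```

Call:
{"name": "step_arm", "arguments": {
  "steps": [
    {"xyz": [0,0,0.025],"turn": [0,0,0],"gripper": -1},
    {"xyz": [0,0,0.025],"turn": [0,0,0],"gripper": -1},
    {"xyz": [0,0,0],"turn": [0,0,0],"gripper": -1}
  ]
}}

```text
time_s: 11.2
position: [0.5372, 0.043, 0.091]
tool_rot: [[1.0, 0.0, 0.001], [0.0, -1.0, -0.0], [0.001, 0.0, -1.0]]
ft_force: [-3.5, -2.1, 9.3]
grip_width: 0.0002
```

Call:
{"name": "step_arm", "arguments": {
  "steps": [
    {"xyz": [0,0,0.02],"turn": [0,0,0],"gripper": -1},
    {"xyz": [0,0,0],"turn": [0,0,0],"gripper": -1},
    {"xyz": [0,0,-0.2],"turn": [0,0,0],"gripper": -1},
    {"xyz": [0,0,-0.6],"turn": [0,0,0],"gripper": -1},
    {"xyz": [0,0,-0.7],"turn": [0,0,0],"gripper": -1},
    {"xyz": [0,0,-0.7],"turn": [0,0,0],"gripper": -1},
    {"xyz": [0,0,-0.7],"turn": [0,0,0],"gripper": -1},
    {"xyz": [0,0,-0.7],"turn": [0,0,0],"gripper": -1},
    {"xyz": [0,0,-0.6],"turn": [0,0,0],"gripper": -1},
    {"xyz": [0,0,0],"turn": [0,0,0],"gripper": -1},
    {"xyz": [0,0,0],"turn": [0,0,0],"gripper": -1},
    {"xyz": [0,0,0],"turn": [0,0,0],"gripper": -1}
  ]
}}

```text
time_s: 12.2
position: [0.5367, 0.0432, 0.2564]
tool_rot: [[1.0, 0.0, -0.002], [0.0, -1.0, 0.001], [-0.002, -0.001, -1.0]]
ft_force: [-0.0, -0.1, -0.5]
grip_width: -0.0001
```

Run:
```python
from meas import *
im,d,W,i=grab('scene'); t=grab('side')
for P in (W,t[2]):
    k=(P[...,0]>.46)&(P[...,0]<.61)&(P[...,1]>0)&(P[...,1]<.13)&(P[...,2]>.03)&(P[...,2]<.12)
    c,n,r,Q=plane(P[k]); print(k.sum(),len(Q),c.round(4),n.round(4),r.round(4))
m=np.load('m.npz')['sW']
for nm,p in [('bottle',(455,385)),('mug',(535,350)),('vb',(258,275))]:
    u,v=int(p[0]*.64),int(p[1]*.64); print(nm,m[v,u].round(3),W[v,u].round(3))
cv2.imwrite('pics/e.png',np.hstack([cv2.resize(x[60:330,100:420][...,::-1],(400,338)) for x in (im,t[0])]))
```

```text
2988 2988 [0.5394 0.0615 0.0714] [-1.e-04  2.e-04 -1.e+00] 0.0004
3661 3661 [0.5342 0.0697 0.073 ] [ 4.e-04 -2.e-04 -1.e+00] 0.0005
bottle [ 0.716 -0.008  0.058] [ 0.716 -0.009  0.059]
mug [0.733 0.121 0.031] [0.733 0.122 0.03 ]
vb [ 0.375 -0.01   0.022] [ 0.377 -0.011  0.024]
```

View pics/e.png

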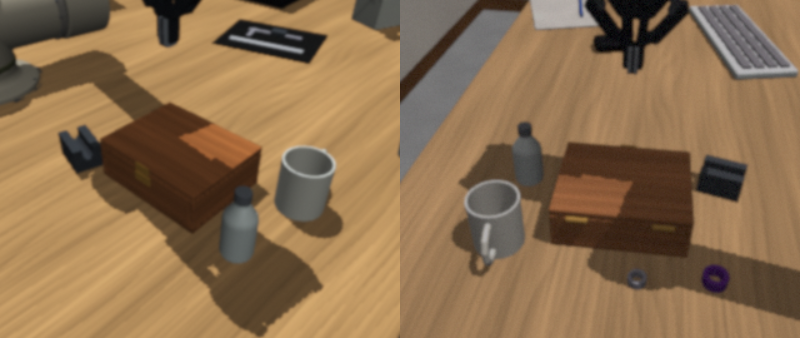

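The case is shut in both halves of the picture (180,165 and 620,195), and the bottle, mug, V-block and loose rings have not moved. The lid's top is level at 71–73 mm and the gripper is clear, so I hand in the job.

```bash
python3 -c "
from rig import order
print(order.close_job())"
```

```text
the job is handed in; nothing more can be done
None
```

The case is closed, and I handed the job in at about 12.3 s, well inside the 50 s limit. With the closed fingertips I pushed the flap down flat from its outer side. Then I went over and behind the lid and swung it shut slowly, finishing with small downward steps.

- **Flap:** it met a solid stop at about 15 N with its top at about 51 mm, and it looked flat in the scene picture.
- **Lid:** it met its stop at about 9 N. Both cameras then showed its top level to within 0.03°, at 71.4 mm and 73.0 mm against the expected 72 mm. The two readings differ by 1.6 mm, which is within the calibration.
- **Surroundings:** depth checks put the bottle, mug and V-block within 2 mm of where they started. Both loose rings outside the case looked unmoved.
- **Ring in the case:** nothing touched it on the way, but with the lid shut I could not see it to check.
- **Robot:** it ended about 165 mm above the lid with no contact force.

No check failed.

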